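Carry a freshly painted relief tile on a palette knife to the drying stand

ROBOT

A 7-joint arm with a two-finger parallel gripper is mounted at the origin on the work surface. World frame = base frame: x ahead of the robot, y to its left, z up, the work surface at z = 0. Lengths are in m, angles in rad, forces in N, time in s.
With the tool pointing down it reaches from about 0.4 to 0.875 m from the base axis. Payload 4.4 kg.
Tool frame: the origin (TCP) lies between the finger pads; the fingertips stand 14 mm ahead of it and the grasp point (between the pads) lies 5 mm behind it; z points along the fingers, y is the line along which they close (so a half turn about z gives the same grasp; the last joint's range is limited). The gripper opens to 85 mm and grips with 20 to 120 N. Pads are 22 mm wide; open, the fingers measure 114 mm over their backs; the gripper's body (76 mm by 85 mm) begins 54 mm behind the grasp point. The pads swing forward as they close: fully open they stand 13 mm farther back than shut.
Start: joints at [-1.271, 0.628, 0.038, 1.517, -0.027, 0.996, -0.02], TCP at [0.232, 0.607, 0.245] pointing down, gripper open.
Joint ranges: [-3.06, 3.06], [-0.37, 2.12], [-1.25, 1.32], [0.18, 2.47], [-1.1, 4.24], [0.23, 1.98], [-2.94, 2.94]. Speed limits (rad/s): [2.57, 2.57, 3.14, 3.14, 3.14, 3.14, 3.14].

INTERFACE

Orientations are given as a unit quaternion [w, x, y, z].
In Python, from plant import ctrl, camera, get_calibration, job gives the robot as it stands. The module is installed in compiled form; this text tells all that it offers.
- The arm moves only by the tool advance, called after "Request:" as a command line: name --argument value ..., lists and objects as JSON in quotes. Schema: {"type":"object","properties":{"ticks":{"type":"array","items":{"type":"array","items":{"type":"array","items":{"type":"number"},"minItems":7,"maxItems":7},"minItems":1,"maxItems":5},"minItems":1,"maxItems":1},"clamp_n":{"type":"number"},"only":{"type":"string"},"quiet":{"type":"boolean"},"lines":{"type":"string"}},"required":["ticks"],"additionalProperties":false}. ticks is a list that holds a single list of rows (three levels of brackets), with 1 to 5 rows, each of 7 numbers: a rotation vector rx, ry, rz in rad, then dx, dy, dz in m, then the finger opening in m; each row is the pose to reach, as a shift and turn from the pose commanded when the call began, along the tool's axes at that moment; what a row does not reach only later rows make up. A row lasts 1/8 s, in which the tool goes at most 0.0625 m and 0.188 rad, less where a joint would pass 70% of its speed; a pose out of reach is approached as far as the arm can. The fingers move at their own pace and stop on an object; clamp_n is the grip in N (left out, the last holds). Time passes only in rows, so rows that do not move let the fingers close. The tool returns the time, the measured TCP pose, the force, the opening and the grip force at its end. only (a regular expression) keeps the lines of the reply that match it, lines (a string "A,B") keeps lines A to B, and quiet returns only ok. Input that does not fit is refused with a message, and nothing moves.
- ctrl.state(): the state, without advancing time (a new reading comes with each control period).
- camera(name): name is "side" or "top" or "wrist"; returns the picture (420x560x3 uint8, blue, green, red); there is no depth.
- get_calibration(name): a dict with "fovy" (degrees; the focal length in pixels is half the picture's height over the tangent of half this angle, whatever the lens; pixels are square), "cx", "cy" (the principal point, pixels), "cam_to_world" (4x4, takes a point from camera to world coordinates). Camera axes: x right, y down, z forward; pixel columns grow to the right and rows downward; lengths in m; the calibration is good to about 2 mm. A picture is of the moment at which its call begins: read the wrist's pose just before it. get_calibration takes no time and is no camera call; for the wrist camera it gives the pose at the moment of the call.
- job.sign_off(): hands the job in; it is judged then, once.
The state is a dict: "time_s": time; "joints": joint angles; "joint_vel": joint speeds; "effort": joint torques, N m; "position": TCP position; "orientation": TCP orientation; "wrist_force": force on the tool from outside, world axes, zero at the start; "ft_torque": the same for the moment, N m; "gripper_width": finger opening in m; "grasp_force": force on a finger pad.
Only numpy, scipy, OpenCV 4.12 (cv2) and the standard library are available. Lean on these libraries where they do the work, as an engineer would, in place of code of your own. Each camera call takes 0.05 s, during which the arm holds its last target. There are 200 camera calls.

TASK

A freshly painted relief tile lies balanced across the blade of the palette knife on the wooden knife rest. Pick the knife up by its handle, carry the tile level on the blade to the empty drying stand and lower the blade between the two rails so that the tile stays lying squarely across both, in the middle of the stand; then draw the knife out from under it and lay it back along its rest, in the middle. The paint is wet: never touch the tile with the gripper, and never let it tip.

Things in the scene. Friction and masses are not known exactly. Their poses are not given: they have to be found in the camera images.
- knife: Palette knife bearing the tile, 120 g, level on its rest. Origin: underside, at the grip point; x to the blade tip, z up. Dark wood handle, 16 mm wide (y), z 0 to 16 mm, x -90 to 41 mm, brass collar at the front end; flat steel blade 26 mm wide, z 0 to 3 mm, x 41 to 130 mm. Grip across the handle at the origin, 30 N: it neither slips nor droops. (An empty knife lies on the table.)
- tile: Plaster tile with a grey zigzag relief on top, 36 (x) by 76 (y) by 6 mm thick, 25 g. Origin: centre of its underside, z up. It starts loose across the blade, on the blade's top, its centre about 100 mm ahead of the knife's origin, its x along the blade within 5 degrees; only friction holds it.
- knife_rest: Fixed wooden knife rest. Origin: centre of its underside on the table; x along the lying knife to the blade tip. Base plate 124 by 62 by 6 mm; two upright crossbars (12 mm in x, 62 mm in y) at x = -50 and +50 mm, flat tops 50 mm above the table. The knife lies on them, its origin over the rest's; 88 mm are free for the fingers between the bars.
- stand: Fixed plywood drying stand, the empty one of two alike. Origin: centre of its underside on the table. Base 60 (x) by 78 (y) by 6 mm; two upright rails along x, each 60 mm long, 14 mm thick, flat tops 60 mm above the table. The slot between them is 50 mm wide, along x, open above and at both ends; x points as the knife's x at the start, within 35 degrees.
Things that resemble listed ones, but are neither listed nor needed, are in the scene too. Leave any pink or yellow look-alike of the tile alone.

How it is judged:
On the way, in this order (a step that is already met when the one before it is completed fails the run):
1. the tile is carried level on the blade of the held knife, clear above the rest (height (world z) of tile above 0.068 m and angle between tile's own z axis and vertical below 0.17 rad and contact force between tile and knife above 0.05 N and contact force between the fingers and knife above 1 N), for 0.2 s.
2. the tile lies across both rails of the empty stand, off the knife (horizontal distance between tile and stand below 0.018 m and height (world z) of tile between 0.056 and 0.064 m and contact force between tile and stand above 0.05 N and contact force between tile and knife below 0.01 N), for 0.2 s.
At the end, for the whole second after the job is handed in: Tile flat and still across both rails of the empty stand, within 18 mm of its centre and 15 degrees of square (long side across); knife level and still on both bars of its rest, origin within 20 mm of the rest's centre, lengthwise along the rest's x within 11 degrees (either way round) (horizontal distance between tile and stand below 0.018 m and height (world z) of tile between 0.056 and 0.064 m and angle between each of tile, knife's own z axis and vertical below 0.1 rad and angle between the x axis of tile and the x axis of stand, either way round below 0.26 rad and linear speed of each of tile, knife below 0.02 m/s and horizontal distance between knife and knife_rest below 0.02 m and height (world z) of knife between 0.045 and 0.055 m and angle between the x axis of knife and the x axis of knife_rest, either way round below 0.2 rad); the robot touches nothing.
It fails at once if the robot touches the wet tile (contact force between any of the fingers, the arm and tile above 0.2 N).
It fails at once if the tile tips by more than 15 degrees (angle between tile's own z axis and vertical above 0.26 rad).
It also fails if it takes over 58 s, if anything falls off the work surface, if the arm or the gripper's body presses on something with over 40 N, if the wrist force passes 120 N, or if a joint passes its speed limit or range.

## Working session

There is one attempt and no reset: what is moved stays moved. The work goes in short steps, Python scripts to look and compute and a tool call to move; the robot and the scene stay as the last step left them, time stands still between calls to the robot, and variables do not carry over. Pictures are saved under pics/ and viewed, at most 10 in all, crops included, and the job is handed in when it is done.

```bash
mkdir -p pics
```

Run:
```python
from plant import ctrl,camera,get_calibration
import cv2,numpy as np
for n in("top","side"):
    cv2.imwrite(f"pics/{n}0.png",camera(n)); c=get_calibration(n); print(n,c["fovy"],c["cx"],c["cy"],np.round(c["cam_to_world"],3).tolist())
s=ctrl.state();print({k:np.round(v,3).tolist() for k,v in s.items()})
```

```text
top 49.87450514447078 279.5470775769638 210.91045582532232 [[-0.014, -0.999, 0.035, 0.53], [-1.0, 0.014, 0.003, 0.043], [-0.003, -0.035, -0.999, 0.972], [0.0, 0.0, 0.0, 1.0]]
side 47.42217102926527 277.1405482276505 204.0881511830402 [[1.0, -0.006, 0.028, 0.555], [-0.025, -0.647, 0.762, -0.608], [0.014, -0.762, -0.647, 0.633], [0.0, 0.0, 0.0, 1.0]]
{'time_s': 0.1, 'joints': [-1.271, 0.629, 0.038, 1.518, -0.027, 0.996, -0.02], 'joint_vel': [0.001, -0.002, 0.0, -0.003, 0.001, -0.001, 0.002], 'effort': [0.003, -56.454, 1.23, -19.398, 0.011, 0.005, -0.0], 'position': [0.232, 0.607, 0.244], 'orientation': [-0.0, 0.182, 0.983, -0.001], 'wrist_force': [-0.072, 0.765, -0.288], 'ft_torque': [0.019, -0.015, 0.014], 'grasp_force': 0.0, 'gripper_width': 0.085}
```

View pics/top0.png

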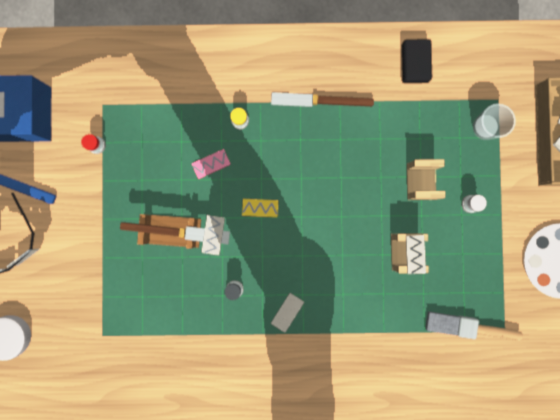

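View pics/side0.png

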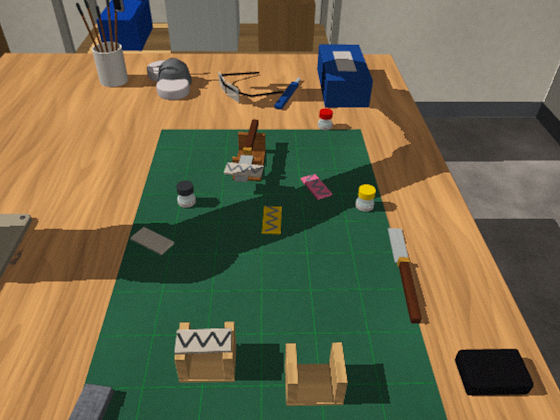

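The top view shows these candidates:
- **Knives:** one on the rest with a tile on its blade (165,231), an empty one on the table (322,100), and a scraper (455,325).
- **Tiles:** white on the blade (213,234), white on the other stand (416,254), pink (211,163), yellow (260,208), and grey (287,312).
- **Stands:** empty (425,180) and occupied (410,254).

By the description I choose knife (165,231), tile (213,234) and stand (425,180). I'll check these in a close crop.

Run:
```python
import cv2,numpy as np
t=cv2.imread("pics/top0.png");s=cv2.imread("pics/side0.png")
def c(im,x,y,w,h):return cv2.resize(im[y:y+h,x:x+w],(400,300),interpolation=cv2.INTER_CUBIC)
cv2.imwrite("pics/crop0.png",np.vstack([np.hstack([c(t,115,190,120,90),c(t,385,145,80,60)]),np.hstack([c(s,200,110,100,75),c(s,265,335,100,75)])]))
```

```text
(no output)
```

View pics/crop0.png

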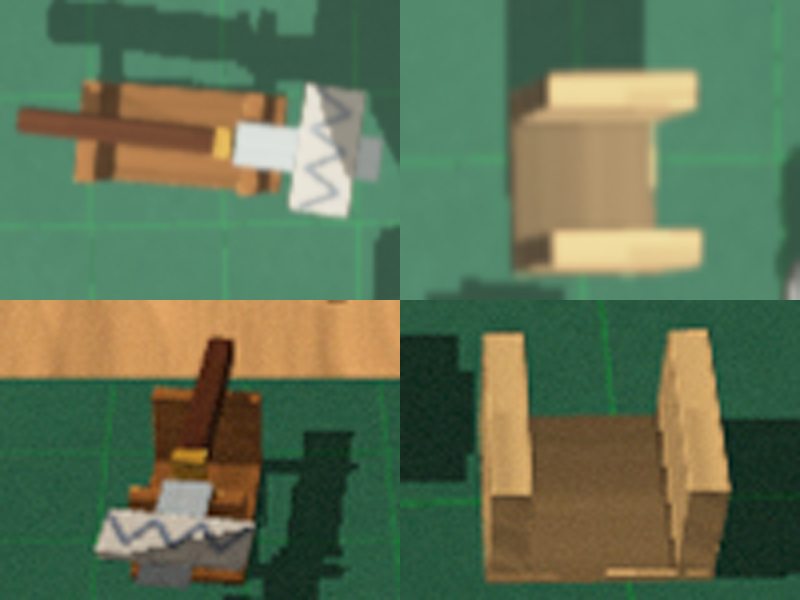

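The crop confirms the choice: the knife has a brass collar and bears the white zigzag tile, and the stand with two rails is empty. Next I triangulate.

Create h.py:
```python
import numpy as np
from plant import get_calibration
def ray(c,p):
    f=210/np.tan(np.radians(c["fovy"]/2));M=np.array(c["cam_to_world"])
    d=M[:3,:3]@np.array([(p[0]-c["cx"])/f,(p[1]-c["cy"])/f,1]);return M[:3,3],d/np.linalg.norm(d)
def tri(*cp):
    A=0;b=0
    for c,p in cp:
        o,d=ray(c,p);P=np.eye(3)-np.outer(d,d);A=A+P;b=b+P@o
    return np.linalg.solve(A,b)
def onz(c,p,z):
    o,d=ray(c,p);return o+d*(z-o[2])/d[2]
```

Run:
```python
from h import *
import cv2
T=get_calibration("top");S=get_calibration("side")
tk=lambda x,y:(115+(x+.5)/3.333-.5,190+(y+.5)/3.333-.5)
ts=lambda x,y:(385+(x-399.5)/5-.5,145+(y+.5)/5-.5)
sk=lambda x,y:(200+(x+.5)/4-.5,110+(y-299.5)/4-.5)
ss=lambda x,y:(265+(x-399.5)/4-.5,335+(y-299.5)/4-.5)
top=[(550,72),(697,72),(697,108),(548,110),(552,231),(703,231),(702,265),(552,268)]
sid=[(708,330),(730,491),(690,492),(670,332),(525,333),(532,495),(491,495),(483,335)]
C=np.array([tri((T,ts(*a)),(S,ss(*b))) for a,b in zip(top,sid)]);print("stand corners\n",C.round(4),C.mean(0).round(4))
d=C[[1,2,5,6]].mean(0)-C[[0,3,4,7]].mean(0);print("stand yaw",np.degrees(np.arctan2(d[1],d[0])))
print("handle rear top",tri((T,tk(18,120)),(S,sk(222,340))).round(4),"collar front top",tri((T,tk(231,143)),(S,sk(191,462))).round(4))
im=cv2.imread("pics/top0.png");h=cv2.cvtColor(im,cv2.COLOR_BGR2HSV)
# handle: dark saturated brown
m=((h[...,0]<13)&(h[...,1]>120)&(h[...,2]<135)).astype(np.uint8);m[:,:115]=0;m[:,182:]=0;m[:215]=0;m[245:]=0
n,l,st,ce=cv2.connectedComponentsWithStats(m);print(st[1:],ce[1:])
for z in(.066,):
  a=onz(T,tk(18,120),z);b=onz(T,tk(231,143),z);print(a,b,np.linalg.norm(a-b),np.degrees(np.arctan2(*(b-a)[[1,0]])))
print("tile corners",[onz(T,tk(*p),.059).round(4).tolist() for p in((307,84),(367,92),(349,217),(289,209))])
# rest base/bar corners
print("rest", [onz(T,tk(*p),.05).round(4).tolist() for p in((80,80),(102,84),(94,183),(76,182))])
```

```text
stand corners
 [[ 0.6625 -0.2294  0.06  ]
 [ 0.6618 -0.2891  0.0596]
 [ 0.6481 -0.2889  0.0591]
 [ 0.6484 -0.2289  0.0582]
 [ 0.5985 -0.229   0.0591]
 [ 0.5975 -0.2897  0.0602]
 [ 0.5841 -0.2891  0.0596]
 [ 0.5838 -0.229   0.0581]] [ 0.6231 -0.2591  0.0592]
stand yaw -90.39056066032451
handle rear top [0.5361 0.3675 0.0625] collar front top [0.5208 0.2382 0.0644]
[[121 223  57  12 377]] [[149.93899204 228.64456233]]
[0.53651998 0.36622555 0.066     ] [0.52094944 0.23792015 0.066     ] 0.12924673207639492 -96.91931080103001
tile corners [[0.556, 0.193, 0.059], [0.5507, 0.1566, 0.059], [0.4752, 0.1682, 0.059], [0.4805, 0.2045, 0.059]]
rest [[0.5606, 0.3338, 0.05], [0.558, 0.3203, 0.05], [0.4975, 0.3254, 0.05], [0.4982, 0.3364, 0.05]]
```

Add to h.py:
```python
from scipy.spatial.transform import Rotation as R
from plant import ctrl
def delta(pos,yaw_y):
    """tool-axes move to TCP pos, pointing down, tool y at world yaw_y deg"""
    s=ctrl.state();q=np.array(s["orientation"]);R0=R.from_quat(q[[1,2,3,0]])
    a=np.radians(yaw_y);y=np.array([np.cos(a),np.sin(a),0]);z=np.array([0,0,-1.])
    R1=R.from_matrix(np.c_[np.cross(y,z),y,z])
    print("t",round(s["time_s"],2),"pos",np.round(s["position"],4),"rot",(R0.inv()*R1).as_rotvec().round(4),"d",R0.inv().apply(np.array(pos)-s["position"]).round(4),"w",round(s["gripper_width"],4),"Fw",np.round(s["wrist_force"],2))
```

```text
(no output)
```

Request:
advance --ticks '[[[0,0,0.18,-0.05,-0.025,0.005,0.085],[0,0,0.36,-0.1,-0.05,0.01,0.085],[0,0,0.54,-0.15,-0.075,0.017,0.085],[0,0,0.72,-0.2,-0.1,0.022,0.085],[0,0,0.9,-0.25,-0.13,0.03,0.085]]]' --clamp_n 30

```text
time_s: 0.72
position: [0.4205, 0.3951, 0.2151]
orientation: [0.0, 0.594, 0.805, 0.0]
wrist_force: [0.9, 0.8, 0.1]
gripper_width: 0.0852
grasp_force: 0.0
```

```bash
python3 -c "
from h import *
delta([.5257,.2778,.2],-6.9)"
```

```text
t 0.72 pos [0.4205 0.3951 0.2151] rot [ 4.0e-04 -4.0e-04  4.2e-01] d [-0.1431  0.0659  0.0151] w 0.0852 Fw [0.87 0.84 0.07]
```

Request:
advance --ticks '[[[0,0,0.14,-0.05,0.022,0.005,0.085],[0,0,0.28,-0.1,0.044,0.01,0.085],[0,0,0.42,-0.143,0.066,0.015,0.085],[0,0,0.42,-0.143,0.066,0.015,0.085]]]' --clamp_n 30

```text
time_s: 1.23
position: [0.5282, 0.2746, 0.1998]
orientation: [0.002, 0.749, 0.662, -0.001]
wrist_force: [-1.3, 0.5, -0.6]
gripper_width: 0.085
grasp_force: 0.0
```

Run:
```python
from h import *
from plant import camera
import cv2
delta([.5257,.2778,.2],-6.9)
c=get_calibration("wrist");im=camera("wrist");cv2.imwrite("pics/w1.png",im)
import pickle;pickle.dump(c,open("w1.pkl","wb"));print(np.round(c["cam_to_world"],3).tolist())
```

```text
t 1.23 pos [0.5282 0.2746 0.1998] rot [ 0.0019  0.0032 -0.0028] d [ 0.0029 -0.0029 -0.0002] w 0.085 Fw [-1.32  0.49 -0.59]
[[0.992, -0.118, -0.034, 0.537], [-0.123, -0.947, -0.297, 0.349], [0.003, 0.299, -0.954, 0.328], [0.0, 0.0, 0.0, 1.0]]
```

View pics/w1.png

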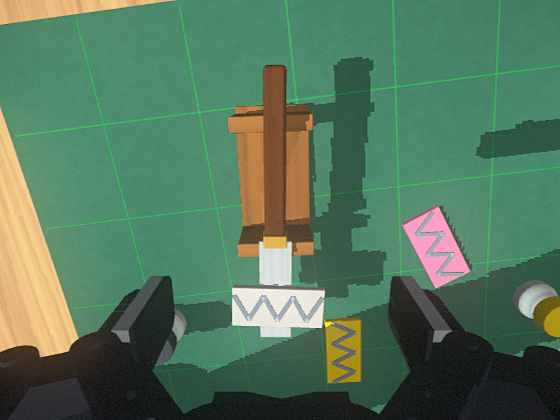

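The wrist view shows the knife upright at column ~274: rear end at (274,66), collar front at (274,247), and the tile between (233,287) and (324,328). I'll refine the pose from this view.

Run:
```python
from h import *
import pickle,cv2
c=pickle.load(open("w1.pkl","rb"));T=get_calibration("top")
im=cv2.imread("pics/w1.png");h=cv2.cvtColor(im,cv2.COLOR_BGR2HSV)
b=((h[...,0]>17)&(h[...,0]<28)&(h[...,1]>140)).astype(np.uint8);b[:225]=0;b[255:]=0;b[:,255:].copy();b[:,:255]=0;b[:,295:]=0
ys,xs=np.nonzero(b);print("collar",xs.min(),xs.max(),ys.min(),ys.max())
cols=(xs.min()+xs.max())/2;fr=(cols,247.5)
m=((h[...,1]>120)&(h[...,2]<120)&(h[...,0]<13))
for r in(75,90,140,170,200,225):
    x=np.nonzero(m[r,250:300])[0]+250;print(r,x.min(),x.max())
A=onz(c,(274.3,66),.066);B=onz(c,fr,.066);d=(B-A)[:2];L=np.linalg.norm(d);u=d/L
print(A,B,L,np.degrees(np.arctan2(u[1],u[0])),"origin",B[:2]-.041*u,A[:2]+.09*u)
tk=lambda x,y:(115+(x+.5)/3.333-.5,190+(y+.5)/3.333-.5)
print("tri collar",tri((T,tk(231,143)),(c,fr)),"rear",tri((T,tk(18,120)),(c,(274.3,66))))
t=[onz(c,p,.059) for p in((232.5,287),(324,290),(324,328),(232.5,324))];print("tile c",np.mean(t,0),np.linalg.norm(t[0]-t[1]),np.linalg.norm(t[0]-t[3]))
```

```text
collar 255 286 230 247
75 268 285
90 269 285
140 264 285
170 269 284
200 274 283
225 269 282
[0.53591321 0.36698595 0.066     ] [0.51648856 0.23905845 0.066     ] 0.12939382625570467 -98.63390215563345 origin [0.5226435  0.27959383] [0.52240238 0.27800585]
tri collar [0.51867527 0.23840754 0.06496502] rear [0.53621873 0.36714438 0.06346717]
tile c [0.51532785 0.18208243 0.059     ] 0.07435187463470451 0.03478007107488597
```

```bash
python3 -c "
from h import *
delta([.525,.2785,.052],-7.2)"
```

```text
t 1.27 pos [0.5261 0.2776 0.1997] rot [-0.0003  0.0014  0.0072] d [ 0.001  -0.0012  0.1477] w 0.0847 Fw [-1.06  0.87 -0.4 ]
```

Request:
advance --ticks '[[[0,0,0.007,0.001,-0.001,0.04,0.085],[0,0,0.007,0.001,-0.001,0.08,0.085],[0,0,0.007,0.001,-0.001,0.12,0.085],[0,0,0.007,0.001,-0.001,0.148,0.085],[0,0,0.007,0.001,-0.001,0.148,0.085]]]' --clamp_n 30

```text
time_s: 1.9
position: [0.5216, 0.2817, 0.0502]
orientation: [-0.001, 0.748, 0.664, -0.002]
wrist_force: [0.6, -0.1, 0.4]
gripper_width: 0.0848
grasp_force: 0.0
```

```bash
python3 -c "
from h import *
delta([.525,.2785,.052],-7.2)"
```

```text
t 1.9 pos [0.5216 0.2817 0.0502] rot [-0.0051  0.0018  0.0064] d [-0.0027  0.0038 -0.0018] w 0.0848 Fw [ 0.59 -0.07  0.37]
```

Request:
advance --ticks '[[[0,0,0,0,0,0,0.085],[0,0,0,0,0,0,0.085]]]'

```text
time_s: 2.15
position: [0.5251, 0.2816, 0.0538]
orientation: [0.0, 0.749, 0.663, 0.001]
wrist_force: [-0.1, 0.2, -0.4]
gripper_width: 0.0851
grasp_force: 0.0
```

```bash
python3 -c "
from h import *
delta([.525,.2785,.052],-7.2)"
```

```text
t 2.15 pos [0.5251 0.2816 0.0538] rot [ 0.0019 -0.0017  0.0044] d [-0.0031  0.0002  0.0018] w 0.0851 Fw [-0.07  0.25 -0.36]
```

Request:
advance --ticks '[[[0,0,0,-0.002,0,0.001,0.05],[0,0,0,-0.002,0,0.001,0.028],[0,0,0,-0.002,0,0.001,0.025],[0,0,0,-0.002,0,0.001,0.022],[0,0,0,-0.002,0,0.001,0.022]]]' --clamp_n 30

```text
time_s: 2.78
position: [0.5242, 0.2788, 0.0513]
orientation: [-0.0, 0.749, 0.663, -0.0]
wrist_force: [0.3, -0.4, -0.0]
gripper_width: 0.0221
grasp_force: 0.0
```

Run:
```python
from h import *
from plant import camera
import cv2
delta([.525,.2785,.052],-7.2)
im=camera("wrist");cv2.imwrite("pics/w2.png",im)
```

```text
t 2.77 pos [0.5242 0.2788 0.0513] rot [-0.0001 -0.      0.0037] d [-0.0002  0.0008 -0.0007] w 0.0221 Fw [ 0.3  -0.41 -0.01]
```

View pics/w2.png

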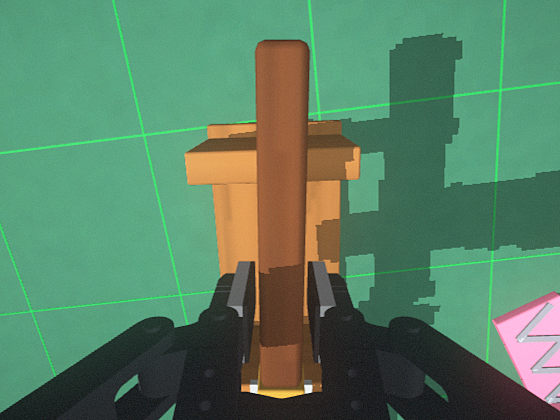

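The wrist view shows the handle (columns 257–309) centred between the pads (~250 and ~312) and clear of both bars. I'll close.

Request:
advance --ticks '[[[0,0,0,0,0,0,0.018],[0,0,0,0,0,0,0.016],[0,0,0,0,0,0,0.012],[0,0,0,0,0,0,0],[0,0,0,0,0,0,0]]]' --clamp_n 30

```text
time_s: 3.45
position: [0.5242, 0.2787, 0.0514]
orientation: [-0.0, 0.749, 0.663, 0.0]
wrist_force: [0.5, -0.7, 1.1]
gripper_width: 0.0154
grasp_force: 29.8
```

Request:
advance --ticks '[[[0,0,0,0,0,-0.002,0],[0,0,0,0,0,-0.006,0],[0,0,0,0,0,-0.012,0],[0,0,0,0,0,-0.018,0],[0,0,0,0,0,-0.024,0]]]' --clamp_n 30

```text
time_s: 4.08
position: [0.5243, 0.2788, 0.0759]
orientation: [0.0, 0.749, 0.663, 0.0]
wrist_force: [-0.8, -0.0, -1.8]
gripper_width: 0.0157
grasp_force: 29.6
```

```bash
python3 -c "
from h import *
delta([.6231,-.161,.152],0)"
```

```text
t 4.08 pos [0.5243 0.2788 0.0759] rot [ 0.0002 -0.0002 -0.122 ] d [-0.4245  0.1516 -0.0762] w 0.0157 Fw [-0.76 -0.   -1.84]
```

Request:
advance --ticks '[[[0,0,0,0,0,-0.009,0],[0,0,0,0,0,-0.020,0],[0,0,0,0,0,-0.032,0],[0,0,0,0,0,-0.044,0],[0,0,0,0,0,-0.056,0]]]' --clamp_n 30

```text
time_s: 4.7
position: [0.5243, 0.2788, 0.1323]
orientation: [0.0, 0.749, 0.663, 0.0]
wrist_force: [0.3, -0.2, -1.4]
gripper_width: 0.016
grasp_force: 29.6
```

Request:
advance --ticks '[[[0,0,0,0,0,-0.008,0],[0,0,0,0,0,-0.013,0],[0,0,0,0,0,-0.016,0],[0,0,0,-0.004,0.001,-0.016,0],[0,0,0,-0.011,0.004,-0.016,0]]]' --clamp_n 30

```text
time_s: 5.32
position: [0.5266, 0.267, 0.1469]
orientation: [-0.0, 0.749, 0.663, -0.0]
wrist_force: [-0.5, 0.4, -0.7]
gripper_width: 0.0155
grasp_force: 29.6
```

Request:
advance --ticks '[[[0,0,0,-0.01,0.004,0,0],[0,0,0,-0.024,0.009,0,0],[0,0,0,-0.04,0.014,0,0],[0,0,0,-0.057,0.02,0,0],[0,0,0,-0.074,0.026,0,0]]]' --clamp_n 30

```text
time_s: 5.95
position: [0.544, 0.1891, 0.1474]
orientation: [0.0, 0.749, 0.662, -0.0]
wrist_force: [0.2, 0.7, -1.9]
gripper_width: 0.0154
grasp_force: 29.6
```

Run:
```python
from h import *
from plant import camera
import cv2
delta([.6231,-.161,.152],0)
cv2.imwrite("pics/t3.png",np.hstack([camera("top")[130:330,60:460],camera("side")[60:260,100:500]]))
```

```text
t 5.95 pos [0.544  0.1891 0.1474] rot [ 1.000e-04  1.000e-04 -1.226e-01] d [-0.3378  0.1213 -0.0046] w 0.0154 Fw [ 0.24  0.68 -1.93]
```

View pics/t3.png

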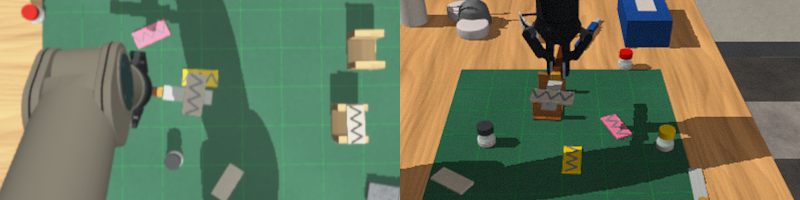

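The tile rides the blade, at (200,92) in the left half and (552,97) in the right half, with the knife still clear of everything. I continue the carry.

Request:
advance --ticks '[[[0,0,0,-0.004,0.001,0,0],[0,0,0,-0.012,0.004,0,0],[0,0,0,-0.024,0.008,0,0],[0,0,0,-0.040,0.014,0,0],[0,0,0,-0.057,0.02,0,0]]]' --clamp_n 30 --quiet true

```text
ok
```

Request:
advance --ticks '[[[0,0,0,-0.017,0.006,0,0],[0,0,0,-0.034,0.012,0,0],[0,0,0,-0.051,0.018,0,0],[0,0,0,-0.068,0.024,0,0],[0,0,0,-0.085,0.03,0,0]]]' --clamp_n 30 --quiet true

```text
ok
```

Request:
advance --ticks '[[[0,0,0,-0.017,0.006,0,0],[0,0,0,-0.034,0.012,0,0],[0,0,0,-0.051,0.018,0,0],[0,0,0,-0.068,0.024,0,0],[0,0,0,-0.085,0.031,0,0]]]' --clamp_n 30 --quiet true

```text
ok
```

Request:
advance --ticks '[[[0,0,0,-0.017,0.006,0,0],[0,0,0,-0.032,0.012,0,0],[0,0,0,-0.044,0.017,0,0],[0,0,0,-0.052,0.02,0,0],[0,0,0,-0.057,0.021,0,0]]]' --clamp_n 30

```text
time_s: 8.55
position: [0.6103, -0.1039, 0.1472]
orientation: [-0.0, 0.749, 0.663, 0.0]
wrist_force: [-0.2, 0.7, -2.3]
gripper_width: 0.0155
grasp_force: 29.6
```

```bash
python3 -c "
from h import *
delta([.6231,-.161,.152],0)"
```

```text
t 8.55 pos [ 0.6103 -0.1039  0.1472] rot [-0.0002 -0.0002 -0.1221] d [-0.0552  0.0196 -0.0048] w 0.0155 Fw [-0.18  0.68 -2.28]
```

Now the turn, then the tile's pose measured in top and side views.

Request:
advance --ticks '[[[0,0,-0.01,-0.003,0.001,0,0],[0,0,-0.03,-0.01,0.004,0,0],[0,0,-0.06,-0.021,0.007,0,0],[0,0,-0.09,-0.033,0.012,0,0],[0,0,-0.11,-0.043,0.015,0,0]]]' --clamp_n 30 --quiet true

```text
ok
```

Request:
advance --ticks '[[[0,0,-0.01,-0.006,0.003,0,0],[0,0,-0.012,-0.01,0.006,0,0],[0,0,-0.012,-0.011,0.006,0,0],[0,0,-0.012,-0.011,0.006,0,0]]]' --clamp_n 30

```text
time_s: 9.68
position: [0.6258, -0.1587, 0.1472]
orientation: [-0.0, 0.707, 0.707, 0.0]
wrist_force: [0.7, -0.5, -0.9]
gripper_width: 0.0153
grasp_force: 29.6
```

Run:
```python
from h import *
from plant import camera
import cv2
delta([.6231,-.161,.152],0)
a=camera("top");b=camera("side");cv2.imwrite("pics/ta.png",a);cv2.imwrite("pics/sa.png",b)
r=lambda i:cv2.resize(i,(400,500),interpolation=cv2.INTER_CUBIC)
cv2.imwrite("pics/c4.png",np.hstack([r(a[130:230,385:465]),r(b[240:415,240:380])]))
```

```text
t 9.68 pos [ 0.6258 -0.1587  0.1472] rot [-0.0003 -0.0003  0.0004] d [-0.0023 -0.0027 -0.0048] w 0.0153 Fw [ 0.71 -0.48 -0.87]
```

View pics/c4.png

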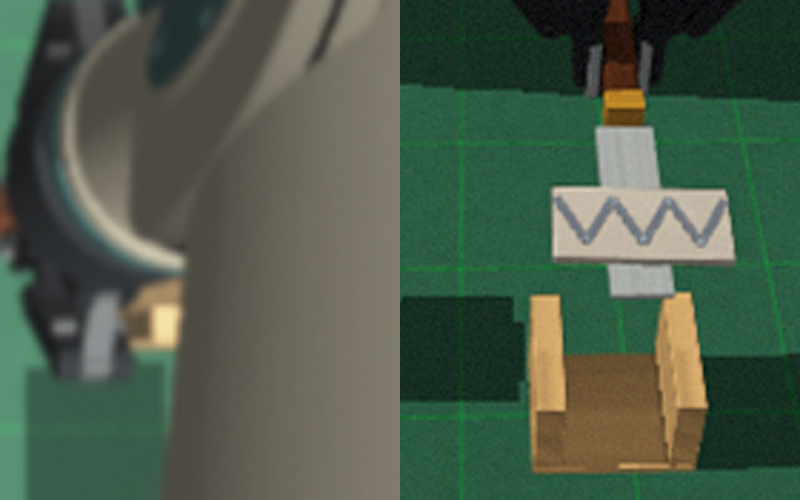

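In the side crop the tile lies square on the blade, corners (553,187), (724,190), (734,262) and (553,258). The top view is blocked by the arm, so I cast side rays at the tile's known height.

Run:
```python
from h import *
S=get_calibration("side")
p=lambda x,y:(240+(x-399.5)/2.857-.5,240+(y+.5)/2.857-.5)
t=np.array([onz(S,p(*q),.1548) for q in((553,187),(724,190),(734,260),(553,257))]);print(t.round(4),t.mean(0))
d=(t[1]+t[2]-t[0]-t[3]);print("long yaw",np.degrees(np.arctan2(d[1],d[0])),np.linalg.norm(t[0]-t[1]),np.linalg.norm(t[0]-t[3]))
e=np.array([onz(S,p(*q),.1488) for q in((612,297),(675,296),(597,127),(655,127))]);print("blade",e.round(4))
print("stand side",np.mean([onz(S,(265+(x-399.5)/4-.5,335+(y-299.5)/4-.5),.06) for x,y in [(708,330),(730,491),(690,492),(670,332),(525,333),(532,495),(491,495),(483,335)]],0))
```

```text
[[ 0.5905 -0.2384  0.1548]
 [ 0.6646 -0.2411  0.1548]
 [ 0.6635 -0.2768  0.1548]
 [ 0.5887 -0.2742  0.1548]] [ 0.62681676 -0.25763025  0.1548    ]
long yaw -2.0347095381352482 0.07412634369151846 0.03582135375698164
blade [[ 0.6122 -0.2896  0.1488]
 [ 0.6381 -0.2896  0.1488]
 [ 0.6128 -0.2001  0.1488]
 [ 0.6395 -0.2005  0.1488]]
stand side [ 0.62254844 -0.25964582  0.06      ]
```

Request:
advance --ticks '[[[0,0,-0.01,-0.001,-0.001,0.004,0],[0,0,-0.02,-0.0018,-0.002,0.012,0],[0,0,-0.025,-0.0018,-0.0035,0.022,0],[0,0,-0.025,-0.0018,-0.0037,0.034,0],[0,0,-0.025,-0.0018,-0.0037,0.046,0]]]' --clamp_n 30

```text
time_s: 10.4
position: [0.6219, -0.1609, 0.1002]
orientation: [-0.0, 0.698, 0.716, -0.0]
wrist_force: [1.0, 0.5, -1.9]
gripper_width: 0.0158
grasp_force: 29.6
```

Request:
advance --ticks '[[[0,0,0,0,0,0.01,0],[0,0,0,0,0,0.018,0],[0,0,0,0,0,0.025,0],[0,0,0,0,0,0.03,0],[0,0,0,0,0,0.034,0]]]' --clamp_n 30

```text
time_s: 11.02
position: [0.6222, -0.161, 0.0671]
orientation: [0.0, 0.698, 0.716, 0.0]
wrist_force: [0.1, 0.4, -1.3]
gripper_width: 0.0157
grasp_force: 29.6
```

Request:
advance --ticks '[[[0,0,0,0,0,0.004,0],[0,0,0,0,0,0.008,0],[0,0,0,0,0,0.013,0],[0,0,0,0,0,0.019,0],[0,0,0,0,0,0.019,0]]]' --clamp_n 30

```text
time_s: 11.65
position: [0.6217, -0.1609, 0.0477]
orientation: [-0.0, 0.698, 0.716, -0.0]
wrist_force: [0.1, -0.2, -1.4]
gripper_width: 0.0156
grasp_force: 29.6
```

Run:
```python
from h import *
from plant import camera
import cv2
delta([.622,-.161,.048],0)
b=camera("side")
r=lambda i:cv2.resize(i,(400,500),interpolation=cv2.INTER_CUBIC)
cv2.imwrite("pics/c5.png",r(b[240:415,240:380]))
```

```text
t 11.65 pos [ 0.6217 -0.1609  0.0477] rot [-0.0011 -0.0003  0.025 ] d [-0.0002  0.0003 -0.0003] w 0.0156 Fw [ 0.13 -0.16 -1.39]
```

View pics/c5.png

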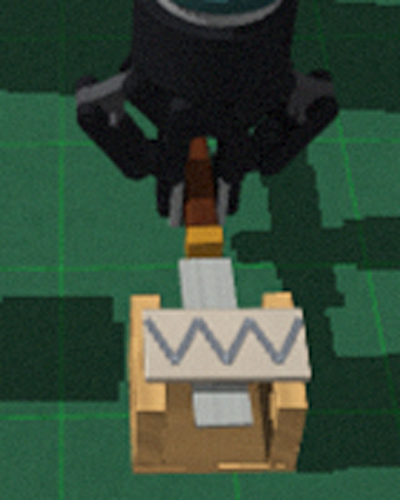

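The side view shows the tile lying across both rails, corners (145,312) to (308,377), with the blade below it in the slot. I withdraw along tool +x.

Request:
advance --ticks '[[[0,0,0,0.006,0,0,0],[0,0,0,0.016,0,0,0],[0,0,0,0.03,0,0,0],[0,0,0,0.046,0,0,0],[0,0,0,0.062,0,0,0]]]' --clamp_n 30

```text
time_s: 12.32
position: [0.6206, -0.0971, 0.0483]
orientation: [-0.0, 0.698, 0.716, 0.0]
wrist_force: [0.6, -0.0, -1.7]
gripper_width: 0.0156
grasp_force: 29.6
```

Request:
advance --ticks '[[[0,0,0,0.018,0,0,0],[0,0,0,0.036,0,0,0],[0,0,0,0.05,0,0,0],[0,0,0,0.06,0,-0.01,0],[0,0,0,0.06,0,-0.02,0]]]' --clamp_n 30

```text
time_s: 12.95
position: [0.6193, -0.038, 0.0691]
orientation: [0.0, 0.698, 0.716, 0.0]
wrist_force: [-0.8, -0.2, -0.7]
gripper_width: 0.0159
grasp_force: 29.6
```

Run:
```python
from h import *
from plant import camera
import cv2
delta([.5242,.2788,.12],-6)
S=get_calibration("side")
p=lambda x,y:(240+(x+.5)/2.857-.5,240+(y+.5)/2.857-.5)
t=np.array([onz(S,p(*q),.066) for q in((145,312),(301,309),(308,376),(148,379))]);print(t.mean(0),np.linalg.norm(t[0]-t[1]))
d=t[1]+t[2]-t[0]-t[3];print(np.degrees(np.arctan2(d[1],d[0])))
```

```text
t 12.95 pos [ 0.6193 -0.038   0.0691] rot [ 0.0003 -0.0003  0.131 ] d [ 0.3192 -0.0867 -0.0509] w 0.0159 Fw [-0.79 -0.15 -0.7 ]
[ 0.62628779 -0.25998437  0.066     ] 0.07416618517250971
0.26551438878484046
```

Request:
advance --ticks '[[[0,0,0,0.01,-0.003,-0.02,0],[0,0,0,0.04,-0.01,-0.045,0],[0,0,0,0.08,-0.022,-0.051,0],[0,0,0,0.12,-0.033,-0.051,0],[0,0,0,0.16,-0.044,-0.051,0]]]' --clamp_n 30 --quiet true

```text
ok
```

Request:
advance --ticks '[[[0,0,0.02,0.04,-0.011,0,0],[0,0,0.05,0.08,-0.022,0,0],[0,0,0.08,0.115,-0.031,0,0],[0,0,0.11,0.14,-0.038,0,0],[0,0,0.131,0.155,-0.042,0,0]]]' --clamp_n 30

```text
time_s: 14.2
position: [0.5247, 0.2758, 0.1207]
orientation: [-0.0, 0.743, 0.669, 0.001]
wrist_force: [0.2, -0.0, -1.0]
gripper_width: 0.0154
grasp_force: 29.6
```

Request:
advance --ticks '[[[0,0,0,0,0,0,0],[0,0,0,0,0,0,0]]]' --clamp_n 30

```text
time_s: 14.45
position: [0.5258, 0.2726, 0.1201]
orientation: [0.0, 0.744, 0.668, 0.0]
wrist_force: [-0.2, 0.3, -1.0]
gripper_width: 0.0156
grasp_force: 29.6
```

```bash
python3 -c "
from h import *
delta([.5242,.2788,.052],-6)"
```

```text
t 14.45 pos [0.5258 0.2726 0.1201] rot [ 0.001   0.0002 -0.0023] d [ 0.006  -0.0023  0.0681] w 0.0156 Fw [-0.23  0.29 -0.95]
```

Request:
advance --ticks '[[[0,0,0,0.005,-0.002,0.02,0],[0,0,0,0.005,-0.002,0.045,0],[0,0,0,0.005,-0.002,0.06,0],[0,0,0,0.005,-0.002,0.065,0],[0,0,0,0.005,-0.002,0.067,0]]]' --clamp_n 30

```text
time_s: 15.08
position: [0.524, 0.2787, 0.0521]
orientation: [0.0, 0.744, 0.668, -0.0]
wrist_force: [-0.2, 0.1, -0.9]
gripper_width: 0.0159
grasp_force: 29.6
```

Request:
advance --ticks '[[[0,0,0,0,0,0.001,0],[0,0,0,0,0,0.0015,0],[0,0,0,0,0,0.0015,0]]]' --clamp_n 30

```text
time_s: 15.45
position: [0.5242, 0.2792, 0.0514]
orientation: [0.0, 0.744, 0.669, 0.001]
wrist_force: [0.6, 0.2, -0.1]
gripper_width: 0.0161
grasp_force: 29.8
```

```bash
python3 -c "
from h import *
delta([.5242,.2788,.0514],-6)"
```

```text
t 15.45 pos [0.5242 0.2792 0.0514] rot [ 0.0009 -0.0007 -0.0012] d [-0.0004  0.0001 -0.    ] w 0.0161 Fw [ 0.58  0.21 -0.12]
```

Seated: the height matches the grasp height and the weight is off the wrist. I open gently and rise.

Request:
advance --ticks '[[[0,0,0,0,0,0,0.017],[0,0,0,0,0,0,0.02],[0,0,0,0,0,0,0.03],[0,0,0,0,0,0,0.05],[0,0,0,0,0,0,0.06]]]' --clamp_n 30

```text
time_s: 16.08
position: [0.5238, 0.2789, 0.0508]
orientation: [-0.0, 0.744, 0.669, -0.0]
wrist_force: [0.9, 0.5, -1.3]
gripper_width: 0.0598
grasp_force: 0.0
```

Request:
advance --ticks '[[[0,0,0,0,0,-0.02,0.06],[0,0,0,0,0,-0.05,0.06],[0,0,0,0,0,-0.1,0.06],[0,0,0,0,0,-0.15,0.06],[0,0,0,0,0,-0.15,0.06]]]' --clamp_n 30

```text
time_s: 16.7
position: [0.5264, 0.2798, 0.2049]
orientation: [0.001, 0.744, 0.669, 0.004]
wrist_force: [-0.0, 0.3, -0.6]
gripper_width: 0.06
grasp_force: 0.0
```

Run:
```python
from h import *
from plant import camera
import cv2
delta([.5242,.2788,.2],-6)
r=lambda i:cv2.resize(i,(400,500),interpolation=cv2.INTER_CUBIC)
cv2.imwrite("pics/c6.png",np.hstack([cv2.resize(camera("wrist"),(400,300)),cv2.resize(camera("side")[95:395,190:390],(400,300))[:,:]]))
```

```text
t 16.7 pos [0.5264 0.2798 0.2049] rot [ 0.0069 -0.0048 -0.0014] d [-0.0013 -0.0021  0.0049] w 0.06 Fw [-0.    0.26 -0.57]
```

View pics/c6.png

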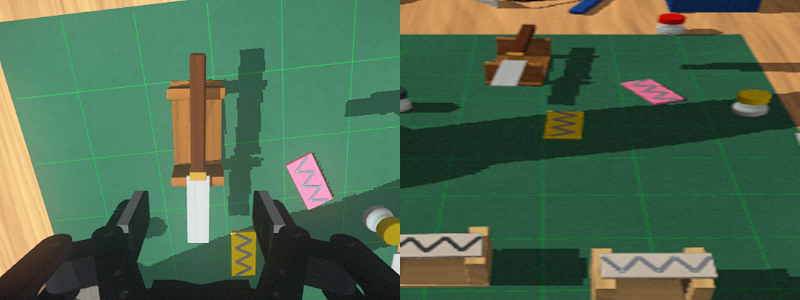

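The knife lies centred on both bars, from (198,55) to (198,240) in the left half. The tile is square on the stand at (655,265) in the right half, and the gripper is clear. I sign off.

Request:
advance --ticks '[[[0,0,0,0,0,0,0.06],[0,0,0,0,0,0,0.06]]]' --quiet true

```text
ok
```

```bash
python3 -c "
from plant import job
print(job.sign_off())"
```

```text
the job is handed in; nothing more can be done
None
```

I handed the job in at about 17 s of the 58 s; sign-off printed no verdict, but my last measurements put the tile square on the empty stand about 3 mm off centre, and the knife was set down at its starting pose, level on both bars of its rest.

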